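Check the gearbox oil with the gauge rod

TASK

Check the gearbox's oil level: first nest the loose steel drip cup into the matching cup on the drip tray, straight and fully down, and let go of it. Then take the gauge by its handle from its rest, push it into the gearbox's sloping guide tube until its collar sits on the tube's mouth, draw it right out, and finish while still holding it still and level in the air, its tip a little (a few centimetres) above the middle of the nested cups, touching nothing but the gripper. Leave everything else where it is.

Things in the scene. Friction and masses are not known exactly. Their poses are not given: they have to be found in the camera images.
- cup_loose_mid (a point): Loose drip cup: plain steel, open, 64 mm high, standing upright on the bench off the tray. Point: on its axis half-way up, z up the axis. Outside diameter 40 mm at the foot, widening to 54 mm at 46 mm up, then a straight rim band 62 mm in diameter from 50 to 64 mm up. Wall 2.5 mm, solid bottom 24 mm thick. 70 to 130 g.
- cup_low_mid (a point): Second drip cup, identical, standing upright on the floor of the shallow dark tray. Point: on its axis half-way up (32 mm above its underside). With the loose cup fully nested in it, the loose cup sits 24 mm higher than this one, with 1 to 2 mm of sideways play; the top 24 mm of the loose cup stays uncovered.
- tray: The shallow dark steel drip tray, fixed to the bench: 140 x 140 mm, rim 12 mm high, floor 4 mm thick. Origin at the centre of its underside, z up.
- gauge_grip (a point): Oil gauge lying level in its rest. Point: middle of its handle, on its axis, 46 mm above the bench; x runs along the gauge to the tip. Black square handle 16 x 16 mm (x -28 to 28 mm), 22 mm square end behind it (x -36 to -28), round steel collar diameter 28 mm (x 28 to 34), then an 8 mm round rod with a conical tip at x = 114 mm. About 90 to 145 g, balances 16 mm from the point towards the tip.
- gauge_stop (a point): Centre of the collar's face on the rod side, 34 mm from the handle's middle towards the tip; this face lands on the tube's mouth.
- gauge_tip (a point): The tip of the gauge rod, 114 mm from the handle's middle, 80 mm beyond the collar's face.
- rest: Fixed grey rest under the gauge: base 125 x 50 x 6 mm and two notched uprights 42 mm wide, open at the top, at most 54 mm high: one under the handle's square end, one under the rod 56 mm from the handle's middle. Between them the handle is free at both sides and below. Origin: on the bench under the handle's middle; x towards the gauge's tip, z up. The gauge lifts straight up.
- guide_tube: Steel guide tube fixed on the gearbox's end, sloping 40 degrees (0.698 rad) above level. Origin: centre of its mouth, 130 mm above the bench; x along the tube's axis OUT of the mouth (up, away from the gearbox), y level. Mouth 32 mm in outer diameter, a funnel about 19 mm wide narrowing over 12 mm to a 12 mm bore; 95 mm deep. With the collar home the handle's middle is 34 mm out along x.
- gearbox: Fixed aluminium gearbox: 165 mm long, 150 mm wide at its flange, 113 mm high, a round boss on top up to 132 mm, a dark shaft stub on the end away from the tube. Origin: on the bench below the tube's mouth; x points the level way the mouth faces, z up; the housing spans x = -205 to -40 mm, the stub to -230 mm.
- grease_jar: White jar with a black lid, diameter 56 mm, 70 mm high: leave it alone. Origin at the centre of its underside.
- gear: Spare steel gear blank, diameter 72 mm, 30 mm high: leave it alone. Origin at the centre of its underside.
- bearing: Steel bearing ring lying flat, diameter 62 mm, 16 mm high: leave it alone. Origin at the centre of its underside.
- wrench: Wrench lying along its x axis, 180 mm long, about 20 mm high: leave it alone. Origin under its middle.
- screwdriver: Screwdriver lying along its x axis, 200 mm long, 26 mm high: leave it alone. Origin under its middle.
- socket: Steel socket standing upright, diameter 30 mm, 45 mm high: leave it alone. Origin at the centre of its underside.
- part_box: Small cardboard box, 90 x 60 x 35 mm: leave it alone. Origin at the centre of its underside.
There are look-alikes about, which are no part of the job. Several things have the shape of the tray; the one meant has the colours described above. Leave any pink look-alike of the part that bears cup_low_mid alone.

How it is judged:
On the way, in this order (a step that is already met when the one before it is completed fails the run):
1. the loose cup is nested in the cup on the tray and let go (horizontal distance between cup_loose_mid and cup_low_mid below 0.005 m and z of cup_loose_mid in the frame of cup_low_mid between 0.02 and 0.028 m and angle between each of cup_loose_mid, cup_low_mid's own z axis and vertical below 0.12 rad and contact force between cup_loose and the fingers below 0.1 N and horizontal distance between cup_low_mid and tray below 0.06 m and height (world z) of cup_low_mid below 0.042 m), for 0.2 s.
2. the gauge is in the guide tube with its collar on the mouth (x of gauge_stop in the frame of guide_tube below 0.003 m and distance between gauge_stop and guide_tube below 0.006 m and angle between the x axis of gauge_grip and the x axis of guide_tube, either way round below 0.12 rad), for 0.1 s.
3. the gauge is drawn right out of the tube (x of gauge_tip in the frame of guide_tube above 0.005 m and contact force between gauge and the fingers above 1 N).
At the end, for the whole second after the job is handed in: Gauge held still by the gripper alone, level within 9 deg, tip within 22 mm of the nested cups' axis and 8 to 120 mm above the upper rim; loose cup let go, nested in the tray cup (axes within 5 mm, 20 to 28 mm higher, upright within 7 deg), lower cup still on the tray (all of step 1 and contact force between gauge and the fingers above 1 N and contact force between gauge and rest below 0.1 N and contact force between gauge and gearbox below 0.1 N and contact force between gauge and guide_tube below 0.1 N and contact force between gauge and cup_loose below 0.1 N and contact force between gauge and cup_low below 0.1 N and contact force between gauge and tray below 0.1 N and horizontal distance between gauge_tip and cup_loose_mid below 0.022 m and z of gauge_tip in the frame of cup_loose_mid between 0.04 and 0.152 m and angle between gauge_grip's own x axis and vertical between 1.411 and 1.731 rad and linear speed of gauge below 0.03 m/s and angular speed of gauge below 0.2 rad/s and linear speed of cup_loose below 0.02 m/s); the arm keeps its last pose, push and grip.
It fails at once if a bystander (jar, gear, bearing, wrench, screwdriver, socket, parts box) is pushed more than 30 mm (distance of any of grease_jar, gear, bearing, wrench, screwdriver, socket, part_box from where it was at the start of the episode above 0.03 m).
It fails at once if a cup is tipped over (angle between any of cup_loose_mid, cup_low_mid's own z axis and vertical above 0.8 rad).
It also fails if it takes over 58 s, if anything falls off the work surface, if the arm or the gripper's body presses on something with over 40 N, if the wrist force passes 120 N, or if a joint passes its speed limit or range.

ROBOT

A 7-joint arm with a two-finger parallel gripper is mounted at the origin on the work surface. World frame = base frame: x ahead of the robot, y to its left, z up, the work surface at z = 0. Lengths are in m, angles in rad, forces in N, time in s.
With the tool pointing down it reaches from about 0.425 to 0.925 m from the base axis. Payload 6.8 kg.
Tool frame: the origin (TCP) lies at the very end of the fingers, on their centre line; the grasp point (between the pads) lies 19 mm behind it; z points along the fingers, y is the line along which they close (so a half turn about z gives the same grasp; the last joint's range is limited). The gripper opens to 85 mm and grips with 20 to 120 N. Pads are 22 mm wide; open, the fingers measure 114 mm over their backs; the gripper's body (76 mm by 85 mm) begins 54 mm behind the grasp point. The pads swing forward as they close: fully open they stand 13 mm farther back than shut.
Start: joints at [-1.36, 0.477, 0.022, 1.555, -0.011, 1.109, -0.083], TCP at [0.212, 0.641, 0.231] pointing down, gripper open.
Joint ranges: [-2.96, 2.96], [-0.34, 2.1], [-1.41, 1.46], [0.24, 2.44], [-1.37, 4.51], [0.17, 1.92], [-2.96, 2.96]. Speed limits (rad/s): [2.39, 2.39, 3.14, 3.14, 3.14, 3.14, 3.14].

INTERFACE

Orientations are given as [roll, pitch, yaw] about the fixed x, y, z axes, in that order (R = Rz(yaw) Ry(pitch) Rx(roll)).
In Python, from cell import r, viewer gives the robot as it stands.
- The arm moves only by the tool apply_moves, never from a script. Its argument "deltas" is a list of rows, each a list of 5 numbers: the shift along the world's x, y, z in mm, then the turn about the world's z in degrees, then the closure, from 0 (fully open) to 1 (shut). A call has 1 to 8 rows; each row is the pose to reach, as a shift and turn from the pose commanded when the call began; what a row does not reach only later rows make up. A row lasts 1/8 s, in which the tool goes at most 62.5 mm and 10.7 degrees, less where a joint would pass 70% of its speed; a pose out of reach is approached as far as the arm can. A call with a gripper value outside its range is refused whole. The fingers move at their own pace and stop on an object; the grip force is fixed at half the most. Time passes only in rows, so rows that repeat a pose let the fingers close. It gives the time, the measured TCP pose, the force, the opening and the grip force at its end, in the units of the state.
- r.state(): the state, without advancing time (a new reading comes with each control period).
- viewer.capture(name): name is "side" or "top" or "wrist"; returns a dict with "image" (480x640x3 uint8, red, green, blue), "vertical_fov" (degrees; the focal length in pixels is half the picture's height over the tangent of half this angle, whatever the lens; pixels are square), "cx", "cy" (the principal point, pixels), "T" (4x4, takes a point from camera to world coordinates). Camera axes: x right, y up, looking along -z (the intrinsics and any distortion apply to the point x, -y, -z); pixel columns grow to the right and rows downward; lengths in m; the calibration is good to about 2 mm. A picture is of the moment at which its call begins. There is no depth.
- r.close_job(): hands the job in; it is judged then, once.
The state is a dict: "clock": time; "joint_pos": joint angles; "qvel": joint speeds; "effort": joint torques, N m; "eef_pos": TCP position; "tool_rot": TCP orientation; "ft_force": force on the tool from outside, world axes, zero at the start; "torque": the same for the moment, N m; "gripper_width": finger opening in m; "grasp_force": force on a finger pad.
Only numpy, scipy, OpenCV 4.12 (cv2) and the standard library are available. Lean on these libraries where they do the work, as an engineer would, in place of code of your own. Each camera call takes 0.05 s, during which the arm holds its last target. There are 200 camera calls.

## Working session

There is one attempt and no reset: what is moved stays moved. The work goes in short steps, Python scripts to look and compute and a tool call to move; the robot and the scene stay as the last step left them, time stands still between calls to the robot, and variables do not carry over. Pictures are saved under pics/ and viewed, at most 10 in all, crops included, and the job is handed in when it is done.

Besides the shell and the picture viewer there is one more tool, called after "Request:" as name(argument=value, ...) on one line, values as JSON. apply_moves: Moves the arm, as the interface text tells. Its arguments: {"type":"object","properties":{"deltas":{"type":"array","items":{"type":"array","items":{"type":"number"}}}},"required":["deltas"]}

```bash
ls; mkdir -p pics
cat > h.py <<'E'
import numpy as np, cv2
from cell import r, viewer
def cap(n, f=None):
    c=viewer.capture(n)
    if f: cv2.imwrite(f'pics/{f}.png', c['image'][:,:,::-1])
    np.save(f'/tmp/{f or n}.npy', c, allow_pickle=True)
    return c
def ld(f): return np.load(f'/tmp/{f}.npy',allow_pickle=True).item()
def foc(c): return 240/np.tan(np.radians(c['vertical_fov'])/2)
def ray(c,u,v):
    f=foc(c); T=c['T']; d=T[:3,:3]@np.array([(u-c['cx'])/f,-(v-c['cy'])/f,-1]); return T[:3,3],d
def onz(c,u,v,z):
    o,d=ray(c,u,v); return o+d*(z-o[2])/d[2]
def proj(c,p):
    f=foc(c); q=c['T'][:3,:3].T@(np.array(p)-c['T'][:3,3]); return np.array([c['cx']-f*q[0]/q[2], c['cy']+f*q[1]/q[2]])
def two(a,ua,b,ub):
    oa,da=ray(a,*ua); ob,db=ray(b,*ub)
    s=np.linalg.lstsq(np.c_[da,-db],ob-oa,rcond=None)[0]
    p,q=oa+s[0]*da,ob+s[1]*db; return (p+q)/2,np.linalg.norm(p-q)
E
python3 - <<'E'
from h import *
for n in('side','top','wrist'):
    c=cap(n,n+'0'); print({k:(np.round(v,3) if k!='image' else 0) for k,v in c.items()})
print(r.state())
E
```

```text
pics
{'image': 0, 'vertical_fov': np.float64(52.611), 'cx': np.float64(316.64), 'cy': np.float64(244.561), 'T': array([[ 0.867,  0.375, -0.328,  0.174],
       [-0.499,  0.652, -0.571, -0.528],
       [-0.   ,  0.659,  0.753,  0.862],
       [ 0.   ,  0.   ,  0.   ,  1.   ]])}
{'image': 0, 'vertical_fov': np.float64(47.715), 'cx': np.float64(325.673), 'cy': np.float64(247.076), 'T': array([[-0.012,  0.988, -0.153,  0.317],
       [-1.   , -0.013, -0.006,  0.05 ],
       [-0.008,  0.153,  0.988,  1.425],
       [ 0.   ,  0.   ,  0.   ,  1.   ]])}
{'image': 0, 'vertical_fov': np.float64(69.598), 'cx': np.float64(316.91), 'cy': np.float64(237.524), 'T': array([[ 0.314, -0.914, -0.256,  0.147],
       [ 0.95 ,  0.301,  0.087,  0.662],
       [-0.003, -0.271,  0.963,  0.374],
       [ 0.   ,  0.   ,  0.   ,  1.   ]])}
{'clock': 0.15, 'joint_pos': array([-1.36009911,  0.47763681,  0.0223767 ,  1.55620252, -0.01146735,
        1.10932645, -0.08310123]), 'qvel': array([ 6.27116447e-04, -2.07083172e-03,  1.58227618e-03, -2.69385162e-03,
        1.96005327e-03, -6.49265374e-05,  4.12077022e-04]), 'effort': array([ 2.57198568e-03, -5.96931732e+01,  1.60986967e+00, -2.81490487e+01,
        1.25458048e-02,  6.60762584e-03, -2.70474186e-05]), 'eef_pos': array([0.21145097, 0.64054396, 0.23054106]), 'tool_rot': array([-3.14015521e+00,  1.44875035e-04,  2.82280020e+00]), 'ft_force': array([ 0.34723683,  0.06993077, -0.49403677]), 'torque': array([0.0447098 , 0.03349422, 0.03928593]), 'grasp_force': 0.0, 'gripper_width': 0.0851878684254346}
```

View pics/top0.png

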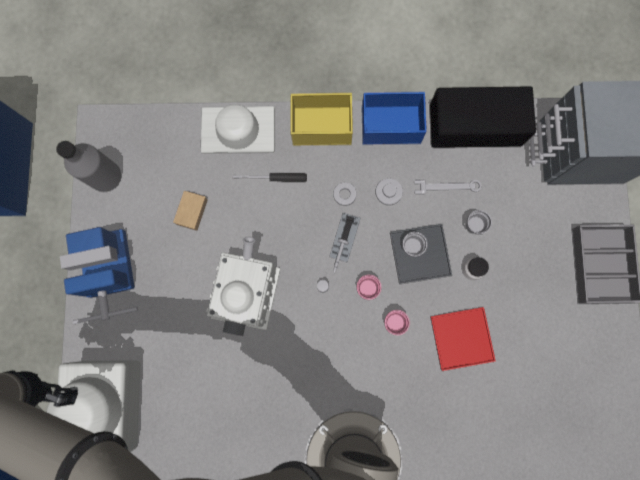

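View pics/side0.png

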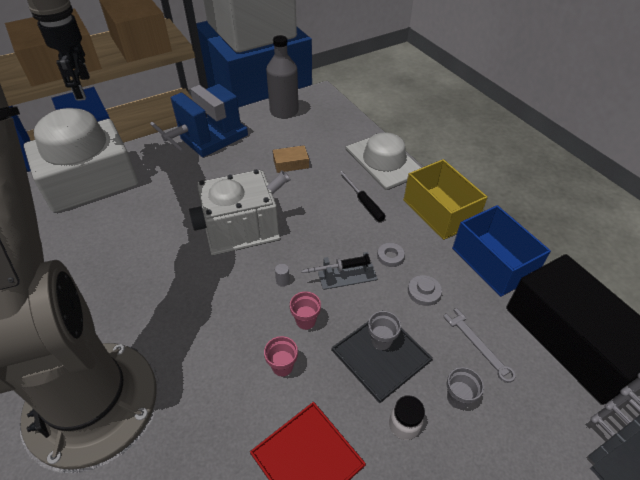

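Top view: loose steel cup (477,222), tray cup (413,243) on the dark tray (420,253), gauge handle (347,228) with its tip at (337,270), tube mouth about (250,238). Look-alikes are the pink cups (368,286) and (396,322) and the red tray (462,338), plus the jar (477,267). By description I choose the grey cup at (477,222) and the dark tray. I'll check that in one close crop.

Run:
```python
from h import *
a=ld('top0')['image'][160:300,320:500,::-1]
cv2.imwrite('pics/c1.png',cv2.resize(a,None,fx=4,fy=4,interpolation=cv2.INTER_CUBIC))
t=ld('top0')
for n,u,v,z in [('loose',477,222,.064),('low',413,243,.068),('tray',420,253,.012),('grip',347,228,.046),('tip',337,270,.046),('mouth',250,238,.13),('jar',478,267,.07),('base',353,455,0.1)]: print(n,onz(t,u,v,z).round(3))
```

```text
loose [ 0.587 -0.328  0.064]
low [ 0.535 -0.162  0.068]
tray [ 0.517 -0.188  0.012]
grip [0.58  0.003 0.046]
tip [0.471 0.031 0.046]
mouth [0.542 0.242 0.13 ]
jar [ 0.471 -0.322  0.07 ]
base [0.031 0.001 0.1  ]
```

View pics/c1.png

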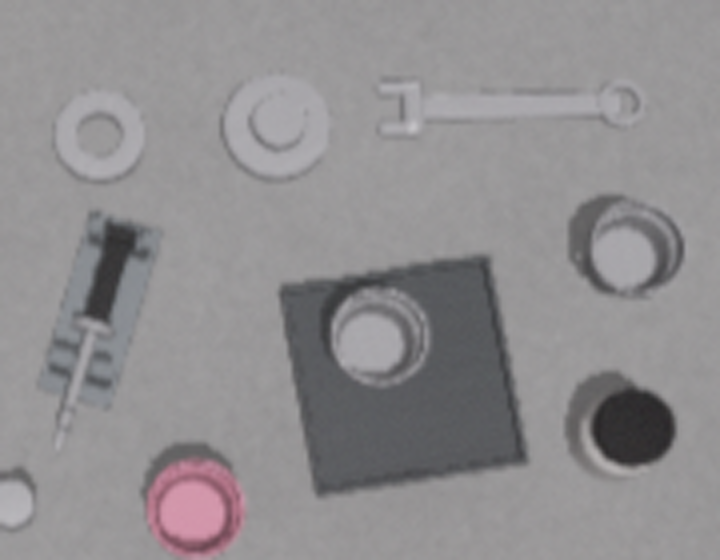

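The crop confirms grey steel cups at (478.5,222.5) for the loose one and (415,244) on the dark tray. The gauge handle is at (347,229) and its tip at (334.5,271). Both pink cups are excluded. Next I move above the loose cup.

Request:
apply_moves(deltas=[[25,-55,0,4,0],[50,-110,0,9,0],[75,-165,0,13,0],[100,-215,0,18,0],[125,-265,0,18,0],[150,-320,0,18,0],[175,-375,0,18,0],[200,-430,0,18,0]])

```text
clock: 1.15
eef_pos: [0.412, 0.2091, 0.2314]
tool_rot: [3.141, 0.0, 3.137]
ft_force: [1.1, 0.3, 0.3]
gripper_width: 0.0855
grasp_force: 0.0
```

Request:
apply_moves(deltas=[[17,-55,0,0,0],[34,-110,0,0,0],[51,-165,0,0,0],[68,-220,0,0,0],[85,-275,0,0,0],[102,-330,0,0,0],[119,-385,0,0,0],[136,-440,0,0,0]])

```text
clock: 2.15
eef_pos: [0.5479, -0.2305, 0.2312]
tool_rot: [3.141, -0.0, 3.137]
ft_force: [1.1, 1.3, 0.7]
gripper_width: 0.0855
grasp_force: 0.0
```

Request:
apply_moves(deltas=[[19,-50,-15,0,0],[37,-100,-30,0,0],[37,-100,-30,0,0],[37,-100,-30,0,0]])

```text
clock: 2.65
eef_pos: [0.5843, -0.3285, 0.2007]
tool_rot: [3.141, -0.001, 3.137]
ft_force: [-0.0, 0.5, 0.6]
gripper_width: 0.0856
grasp_force: 0.0
```

Run:
```python
from h import *
w=cap('wrist','w1'); t=cap('top','t1')
print(r.state()['eef_pos'], w['T'].round(3).tolist(), proj(w,r.state()['eef_pos']), proj(w,[.585,-.33,.064]))
```

```text
[ 0.58491858 -0.32743472  0.2015756 ] [[0.005, -0.963, -0.269, 0.517], [1.0, 0.005, 0.002, -0.328], [-0.0, -0.269, 0.963, 0.344], [0.0, 0.0, 0.0, 1.0]] [319.93169961 297.65394335] [315.49885832 225.69223637]
```

View pics/w1.png

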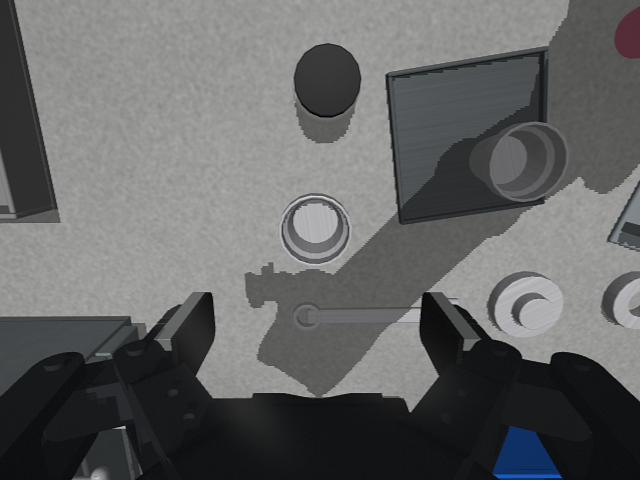

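The wrist view shows the loose cup's rim centred near (316,229), the tray cup's rim near (528,162), and the jar at (327,80), well clear of the fingers.

Run:
```python
from h import *
w=ld('w1');t=ld('top0');s=ld('side0')
print('loose',onz(w,316,229,.064),onz(t,478.5,222.5,.064)); print('low',onz(w,528,162,.068),onz(t,415,244,.068))
# gauge: black handle mask / tube in side and top
for p in ([.585,-.33,.064],): print(proj(s,p))
```

```text
loose [ 0.58784787 -0.3295983   0.064     ] [ 0.58596576 -0.33148631  0.064     ]
low [ 0.53361334 -0.1634244   0.068     ] [ 0.53194889 -0.16708499  0.068     ]
[464.23666183 383.09276034]
```

Request:
apply_moves(deltas=[[2.5,-0.5,-50,0,0],[2.5,-0.5,-100,0,0],[2.5,-0.5,-140,0,0],[2.5,-0.5,-162,0,0],[2.5,-0.5,-162,0,1],[2.5,-0.5,-162,0,1],[2.5,-0.5,-162,0,1],[2.5,-0.5,-162,0,1]])

```text
clock: 3.75
eef_pos: [0.5881, -0.33, 0.0409]
tool_rot: [-3.141, 0.003, 3.137]
ft_force: [0.5, 0.7, 5.4]
gripper_width: 0.0602
grasp_force: 65.2
```

Request:
apply_moves(deltas=[[0,0,30,0,1],[0,0,60,0,1],[0,0,90,0,1],[-18,55,95,0,1],[-36,110,95,0,1],[-54,165,95,0,1],[-54,165,95,0,1],[-54,165,95,0,1]])

```text
clock: 4.75
eef_pos: [0.5334, -0.1649, 0.1349]
tool_rot: [-3.141, 0.001, 3.137]
ft_force: [-0.7, -0.3, -0.8]
gripper_width: 0.0603
grasp_force: 65.2
```

Run:
```python
from h import *
w=cap('wrist','w2'); t=cap('top','t2'); s=cap('side','s2')
print(r.state()['eef_pos'])
a=s['image'][260:400,310:470]; b=t['image'][190:300,330:470]
A=cv2.resize(a,(400,350),interpolation=cv2.INTER_CUBIC);B=cv2.resize(b,(400,314),interpolation=cv2.INTER_CUBIC)
W=w['image'][:,:,:][0:480,120:520]
B=cv2.copyMakeBorder(B,0,36,0,0,cv2.BORDER_CONSTANT)
cv2.imwrite('pics/m2.png',np.hstack([A,B])[:,:,::-1])
```

```text
[ 0.53330637 -0.16624373  0.13456506]
```

View pics/w2.png

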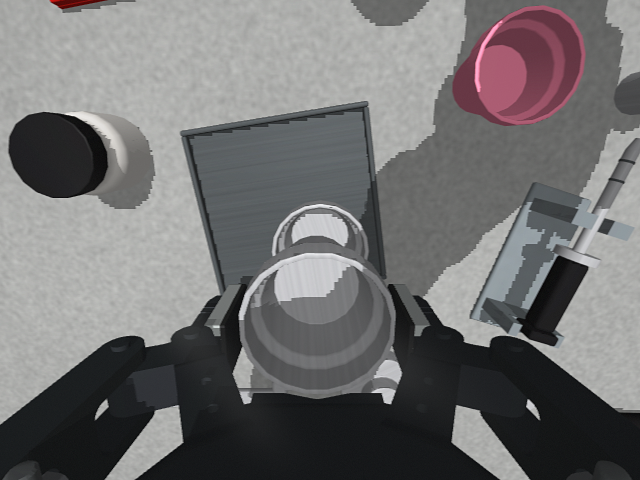

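The held cup's rim spans u 240–396 and v 249–397. The low cup's rim shows behind it at u 272–368, with its top edge at v 205.

Run:
```python
from h import *
w=ld('w2')
z=.158
print('held', onz(w,318,323,z), onz(w,318,249,z)+[.031,0,0], onz(w,240,320,z)[1],onz(w,396,320,z)[1])
print('low', onz(w,320,205,.068)+[.031,0,0], onz(w,272,243,.068)[1],onz(w,368,243,.068)[1])
# check scale: bottom of held rim
print(onz(w,318,397,z))
```

```text
held [ 0.53407144 -0.16469346  0.158     ] [ 0.53492568 -0.16457915  0.158     ] -0.19491704536693233 -0.13448350140966076
low [ 0.53515006 -0.16321407  0.068     ] -0.19375094055073616 -0.1327992817464802
[ 0.56840503 -0.16482366  0.158     ]
```

View pics/m2.png

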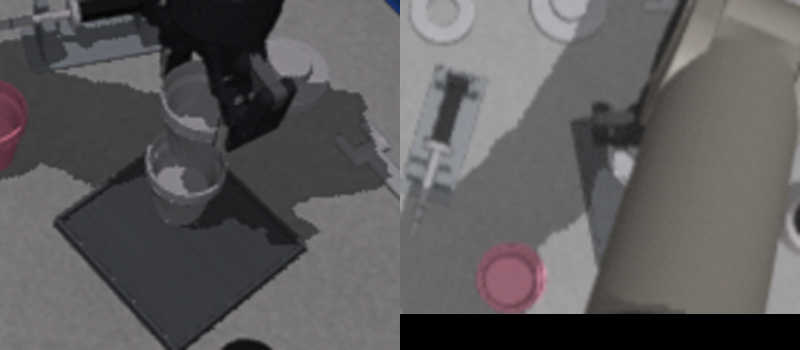

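Request:
apply_moves(deltas=[[0.5,1.4,-20,0,1],[0.5,1.4,-40,0,1],[0.5,1.4,-55,0,1],[0.5,1.4,-62,0,1],[0.5,1.4,-67,0,1],[0.5,1.4,-67,0,1],[0.5,1.4,-67,0,1]])

```text
clock: 5.78
eef_pos: [0.5343, -0.1632, 0.0689]
tool_rot: [3.141, 0.001, 3.137]
ft_force: [-4.0, 1.8, 11.5]
gripper_width: 0.06
grasp_force: 66.2
```

Request:
apply_moves(deltas=[[0,0,0,0,0],[0,0,0,0,0],[0,0,0,0,0],[0,0,15,0,0],[0,0,45,0,0],[0,0,90,0,0],[0,0,130,0,0],[0,0,130,0,0]])

```text
clock: 6.78
eef_pos: [0.5358, -0.164, 0.2014]
tool_rot: [-3.141, 0.007, 3.137]
ft_force: [-0.5, 0.2, 0.1]
gripper_width: 0.085
grasp_force: 0.0
```

Run:
```python
from h import *
w=cap('wrist','w3'); s=cap('side','s3')
print(r.state()['eef_pos'],w['T'][:3,3])
a=s['image'][270:400,320:450]; A=cv2.resize(a,(390,390),interpolation=cv2.INTER_CUBIC)
W=w['image'][90:480,130:520]
cv2.imwrite('pics/m3.png',np.hstack([A,W])[:,:,::-1])
```

```text
[ 0.53362753 -0.16299564  0.19799022] [ 0.46714319 -0.16363741  0.34425485]
```

View pics/m3.png

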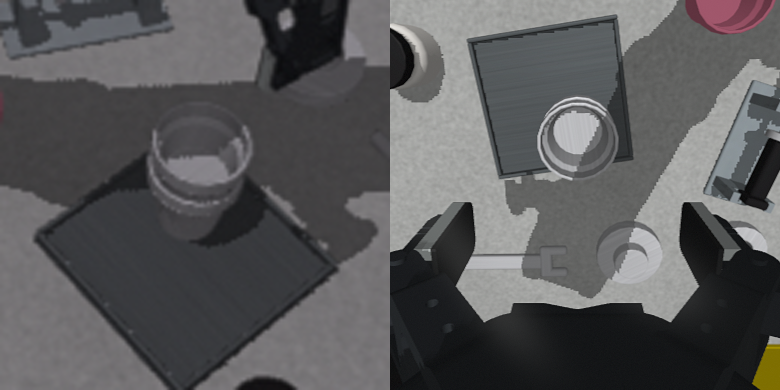

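The view shows the loose cup nested upright in the tray cup, its rim at wrist (317,228). Next is the gauge.

Request:
apply_moves(deltas=[[12,45,0,-5,0],[24,90,0,-10,0],[36,130,0,-14,0],[44,165,0,-14,0],[44,165,0,-14,0],[44,165,0,-14,0]])

```text
clock: 7.62
eef_pos: [0.5767, 0.0011, 0.1964]
tool_rot: [-3.14, -0.002, 2.892]
ft_force: [0.4, -0.9, -0.0]
gripper_width: 0.0852
grasp_force: 0.0
```

Run:
```python
from h import *
w3=ld('w3'); print('nest',onz(w3,317,228,.092))
w=cap('wrist','w4'); st=r.state(); print(st['eef_pos'],st['tool_rot'])
im=w['image']
m=(im.max(2)<60).astype(np.uint8); m[330:]=0
n,l,S,C=cv2.connectedComponentsWithStats(m)
for i in range(1,n):
    if S[i,4]>150:
        print(S[i],C[i], cv2.minAreaRect(np.argwhere(l==i)[:,::-1].astype(np.float32)))
print('grip pred',proj(w,[.58,.003,.046]),proj(w,[.471,.031,.046]))
```

```text
nest [ 0.53246661 -0.16436283  0.092     ]
[5.76804356e-01 4.51700656e-04 1.96669237e-01] [-3.14032479e+00 -1.24937122e-03  2.89088489e+00]
[  11  102  202  141 1754] [109.91277081 160.47719498] ((112.33602905273438, 201.070068359375), (156.844970703125, 147.24066162109375), 62.78388977050781)
[ 300  186   39   74 1552] [323.32409794 225.47229381] ((322.3918762207031, 222.6486358642578), (35.8389778137207, 74.47274017333984), 9.462322235107422)
[ 136  199   57   68 1451] [163.98828394 239.62853205] ((154.52981567382812, 232.98397827148438), (57.50153732299805, 56.4856071472168), 61.69924545288086)
[178 292  37  38 836] [200.6722488  315.06818182] ((196.0, 310.5), (37.0, 36.0), 90.0)
[420 292  37  38 846] [433.38770686 315.07210402] ((438.0, 310.5), (37.0, 36.0), 90.0)
[ 453  295  104   35 2208] [508.73324275 312.44248188] ((505.280517578125, 313.28961181640625), (28.410640716552734, 101.98368835449219), 83.44306182861328)
grip pred [320.39665958 224.28808712] [321.03077803  84.97884599]
```

View pics/w4.png

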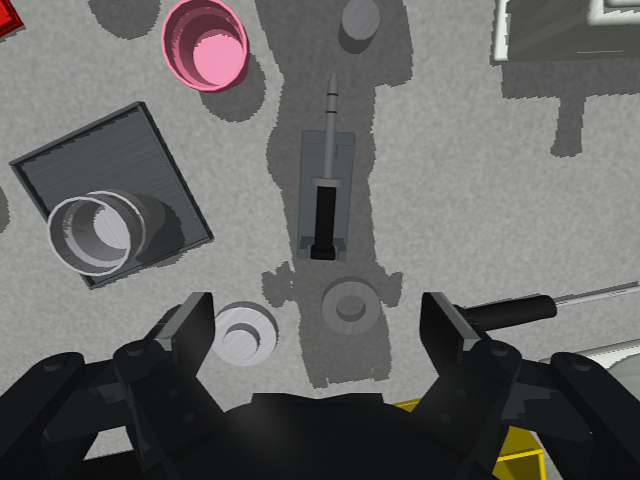

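The gauge axis runs from tip (332,75) through the collar (325.5,182) to the tail's top edge (322,259). The bearing and gear stand clear behind the rest.

Run:
```python
from h import *
w=ld('w4')
tip=onz(w,332,75,.046); tail=onz(w,322,259,.057); col=onz(w,325.5,187,.054)
d=(tip-tail)[:2]; L=np.linalg.norm(d); d/=L
print(tip,tail,'len (150)',L,'yaw of -d',np.degrees(np.arctan2(-d[1],-d[0])), 'grip from tip',tip[:2]-.114*d,'from tail',tail[:2]+.036*d, 'collar rear->28:',col[:2]-.028*d)
# tube in wrist? and in top/side: crop
t=ld('top0')['image'][215:345,200:290]; s=ld('side0')['image'][160:255,190:300]
cv2.imwrite('pics/m4.png',np.hstack([cv2.resize(t,(360,520),interpolation=cv2.INTER_CUBIC),cv2.copyMakeBorder(cv2.resize(s,(440,380),interpolation=cv2.INTER_CUBIC),0,140,0,0,0)])[:,:,::-1])
```

```text
[0.46613629 0.04105473 0.046     ] [ 0.60769989 -0.00263679  0.057     ] len (150) 0.14815262589366035 yaw of -d -17.152071606015465 grip from tip [0.57506619 0.00743512] from tail [0.57330097 0.00797992] collar rear->28: [0.57526693 0.00696745]
```

View pics/m4.png

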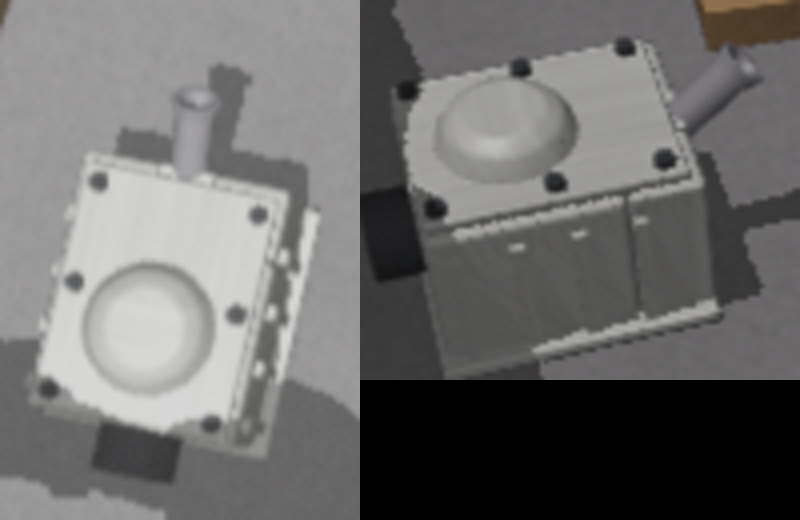

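Run:
```python
from h import *
t=ld('top0'); s=ld('side0')
p=lambda x,y:(200+x/4,215+y/4); q=lambda x,y:(190+(x-360)/4,160+y/4)
print('mouth',two(t,p(195,98),s,q(742,66)), onz(t,*p(195,98),.130))
B=[onz(t,*p(*b),.113) for b in [(98,181),(259,215),(74,282),(236,314),(49,388),(211,424)]]
ang=lambda v:np.degrees(np.arctan2(v[1],v[0]))
for i,j in((0,4),(1,5)): print('long',ang(B[i]-B[j]))
for i,j in((0,1),(2,3),(4,5)): print('across',ang(B[i]-B[j])-90)
print('bolt mid',(B[0]+B[4]+B[1]+B[5])/4)
```

```text
mouth (array([0.53785391, 0.24576724, 0.12589176]), np.float64(0.0027117044297732865)) [0.53844578 0.24472041 0.13      ]
long -12.354670467964555
long -12.616879037941194
across -12.665881580338905
across -11.816892943609076
across -13.038509850533842
bolt mid [0.4169679  0.27069025 0.113     ]
```

Request:
apply_moves(deltas=[[-2.5,6.5,-50,-3,0],[-2.5,6.5,-100,-3,0],[-2.5,6.5,-140,-3,0],[-2.5,6.5,-168,-3,0],[-2.5,6.5,-168,-3,1],[-2.5,6.5,-168,-3,1],[-2.5,6.5,-168,-3,1],[-2.5,6.5,-168,-3,1]])

```text
clock: 8.68
eef_pos: [0.5759, 0.0085, 0.0306]
tool_rot: [3.14, 0.002, 2.84]
ft_force: [-0.8, 0.7, 6.7]
gripper_width: 0.015
grasp_force: 59.2
```

The tube mouth is near (0.538, 0.2447, 0.130) with yaw about −12.5°, and the gearbox centreline agrees. Next I lift the gauge and bring it in front of the mouth, tip about 25 mm out.

Request:
apply_moves(deltas=[[0,0,40,0,1],[0,0,80,0,1],[0,0,120,0,1],[33,65,120,2,1],[60,115,120,4.8,1],[82,165,120,4.8,1],[99.5,206.5,120,4.8,1],[99.5,206.5,120,4.8,1]])

```text
clock: 9.68
eef_pos: [0.6744, 0.2211, 0.1488]
tool_rot: [3.139, -0.0, 2.931]
ft_force: [0.3, 0.5, -1.3]
gripper_width: 0.0151
grasp_force: 58.8
```

Run:
```python
from h import *
w=cap('wrist','w5'); s=cap('side','s5'); st=r.state(); print(st['eef_pos'],st['tool_rot'],st['ft_force'],st['torque'])
a=s['image'][120:260,220:380]; A=cv2.resize(a,(400,350),interpolation=cv2.INTER_CUBIC)
W=cv2.resize(w['image'][40:390,120:520],(400,350))
cv2.imwrite('pics/m5.png',np.hstack([A,W])[:,:,::-1])
```

```text
[0.6742175  0.21491824 0.14918488] [-3.14080804e+00 -1.81441622e-04  2.92487015e+00] [-0.06986588 -0.72472446 -1.07293374] [-0.05526278 -0.0358553   0.02149305]
```

View pics/m5.png

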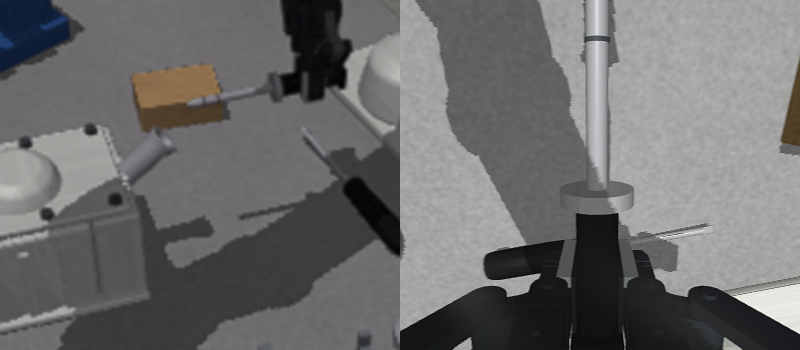

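The side crop shows the gauge held level. Its tip is at side pixel (295,161), in line with and in front of the mouth at (285,176). Next I lower it and bring the tip into the funnel.

Request:
apply_moves(deltas=[[0,0,-20,0,1],[0,0,-36,0,1],[0,0,-36,0,1],[-12,2.6,-36,0,1],[-20,4.4,-36,0,1],[-28,6.2,-36,0,1],[-31,7,-36,0,1],[-31,7,-36,0,1]])

```text
clock: 10.78
eef_pos: [0.6434, 0.2222, 0.1136]
tool_rot: [3.141, 0.0, 2.924]
ft_force: [-0.4, 0.1, -1.3]
gripper_width: 0.015
grasp_force: 58.8
```

Run:
```python
from h import *
s5=ld('s5'); print('tip s5 exp', proj(s5,[.5629,.2395,.1646]), 'seen 295.2,161.2')
s=cap('side','s6'); st=r.state(); p=st['eef_pos']; print(p,st['ft_force'],st['torque'])
th=np.radians(-12.5); a=np.array([np.cos(th),np.sin(th)]); M=np.array([.538,.2445])
d=p[:2]-M; print('u,lat',1e3*(d@a),1e3*(d@[-a[1],a[0]]))
```

```text
tip s5 exp [296.44889252 161.13378032] seen 295.2,161.2
[0.64371009 0.22197112 0.11352317] [ 0.20274208  0.28374982 -1.48665593] [-0.02779201 -0.04029435  0.02496708]
u,lat 108.0804829251022 0.8850002350590439
```

Request:
apply_moves(deltas=[[-5,0.6,-0.9,0,1],[-6.3,0.9,4,0,1],[-6.3,0.9,8,0,1],[-7.2,1.1,12.5,0,1],[-8.1,1.3,17,0,1],[-8.1,1.3,17,0,1]])

```text
clock: 11.58
eef_pos: [0.6374, 0.2231, 0.131]
tool_rot: [3.14, 0.004, 2.923]
ft_force: [6.3, 0.8, -3.5]
gripper_width: 0.0148
grasp_force: 58.6
```

```bash
cat > g.py <<'E'
from h import *
def gauge(f,show=True):
    s=cap('side',f); st=r.state(); p=st['eef_pos']
    th=np.radians(-12.5); a=np.array([np.cos(th),np.sin(th)]); M=np.array([.538,.2445]); d=p[:2]-M
    print('eef',p.round(4),'F',st['ft_force'].round(1),'T',st['torque'].round(2),'u,lat',(1e3*(d@a)).round(1),(1e3*(d@[-a[1],a[0]])).round(1),'w',st['gripper_width'])
    return s,p,a
E
python3 - <<'E'
from g import *
s,p,a=gauge('s7')
# collar & rod image lines for candidate pitch angles
h=np.array([*(p[:2]-.001*a),p[2]+.0154])
for t in (0,5,10,15,20):
    t=np.radians(t); d=np.array([*(-a*np.cos(t)),-np.sin(t)]); print(np.degrees(t).round(), 'col',proj(s,h+.034*d).round(1),'rodmid',proj(s,h+.075*d).round(1),'tip',proj(s,h+.114*d).round(1))
im=s['image'].astype(int); g=im.mean(2)
np.set_printoptions(linewidth=250)
for c in range(288,332,4): print(c, g[150:186,c].astype(int))
E
```

```text
eef [0.6374 0.2231 0.1309] F [ 7.2  0.  -4.1] T [ 0.03 -1.6  -0.18] u,lat 101.7 0.6 w 0.01516326203222856
0.0 col [314. 164.] rodmid [296.8 167.4] tip [280.2 170.8]
5.0 col [314.1 165. ] rodmid [297.  169.6] tip [280.6 174.1]
10.0 col [314.3 165.9] rodmid [297.5 171.8] tip [281.4 177.3]
15.0 col [314.5 166.9] rodmid [298.1 173.8] tip [282.6 180.3]
20.0 col [314.9 167.7] rodmid [299.  175.7] tip [284.  183.2]
288 [113 111 111 110 110 109 110 108 110 111 110 100  65  59  59  62  62  61  61  60  61  86 105 114 130 109  65  72  68  80  67  80 109 111 109 108]
292 [108 109 111 110 109 109 111 109 108 111 113  69  61  61  60  58  58  60  61  63  81 106 101 106 100  77 107 113 112 109 106 110 110 110 108 107]
296 [111 110 109 108 107 109 110 109 109 109  89  64  59  57  54  56  59  59  59  65  97 134 129  94  82 106 109 108 108 110 108 109 110 110 112 111]
300 [110 109 109 109 111 112 110 111 109 107  65  56  57  59  59  59  59  58  57  88 134 120  84 100 109 109 109 109 110 111 107 108 110 109 109 109]
304 [113 111 107 106 107 107 110 111 107  73  60  55  57  57  56  57  56  69 134 138 109
[... 261 characters left out ...]
 95  88  89  99 101  93  92  73  78 106 110 109 109 109 109 109 109 109 107 108 108 107 106 107 108]
316 [111 110 109 109 107 109 113 112 109 108 110  68  50  54  75  83  82  76  73  67  63  63  85 106 108 109 111 108 107 107 108 111 110 107 107 110]
320 [107 110 111 111 110 109 110 110 112 109  54  13   8   7  11   6   8   3  13  62 107 110 110 108 109 108 109 110 109 108 110 110 110 109 110 111]
324 [ 13  23  34  15  13  11  12  12  13  12  11  11  12  16  11  11   8  30  95 107 111 112 110 107 105 107 105 106 107 109 109 108 109 107 107 106]
328 [ 16  16  14  14  14  13  10   8   9  16  20  25  26  26  26  27  22  21  21  20  42  88 107 107 109 109 109 107 108 107 105 107 111 109 108 108]
```

The pivot works: the rod is now about 6° down, with only a few newtons of force. I continue the arc.

Request:
apply_moves(deltas=[[-2.6,0.6,8.6,0,1],[-5.6,1.2,17,0,1],[-9.8,2.2,24.8,0,1],[-12.2,2.7,28.5,0,1],[-14.7,3.3,32,0,1],[-14.7,3.3,32,0,1]])

```text
clock: 12.38
eef_pos: [0.6237, 0.226, 0.1637]
tool_rot: [3.14, 0.006, 2.923]
ft_force: [6.8, -0.9, -0.8]
gripper_width: 0.0144
grasp_force: 58.6
```

```bash
cat >> g.py <<'E'
def check(f,angs):
    s,p,a=gauge(f)
    h=np.array([*(p[:2]-.001*a),p[2]+.0154]); g=s['image'].astype(int).mean(2)
    for t in angs:
        t=np.radians(t); d=np.array([*(-a*np.cos(t)),-np.sin(t)]); P=[proj(s,h+x*d) for x in (.034,.075,.114)]
        print(np.degrees(t).round(),'col,mid,tip',np.round(P,1).tolist())
    # rod: per column, brightness rows near the line predicted by the middle angle
    t=np.radians(np.mean(angs)); d=np.array([*(-a*np.cos(t)),-np.sin(t)])
    for x in np.arange(.044,.11,.008):
        c,v=proj(s,h+x*d); c=int(round(c)); v0=int(v)-9; print(x.round(3),c,v0,g[v0:v0+19,c].astype(int))
E
python3 -c "
from g import *
check('s8',(15,20,25,30,35))"
```

```text
eef [0.6237 0.226  0.1636] F [ 7.8 -0.6 -1.7] T [-0.1  -1.83 -0.17] u,lat 87.6 0.5 w 0.014835929883538166
15.0 col,mid,tip [[308.5, 156.8], [291.7, 163.8], [275.7, 170.6]]
20.0 col,mid,tip [[308.9, 157.7], [292.7, 165.8], [277.3, 173.6]]
25.0 col,mid,tip [[309.4, 158.5], [293.8, 167.7], [279.2, 176.3]]
30.0 col,mid,tip [[310.0, 159.3], [295.2, 169.4], [281.3, 178.9]]
35.0 col,mid,tip [[310.7, 160.1], [296.8, 171.0], [283.8, 181.2]]
0.044 306 151 [ 97 115 111 108 107 112 110 109  66  90 131 124  95  63  56  58  61  78
 106]
0.052 303 153 [106 107 107 110 111 106  83  59  59  91 131 120  86  58  58  66 102 109
 109]
0.06 300 155 [111 111 111 110 107  64  56  55  67 119 134 113  79  55  76 107 109 108
 108]
0.068 296 157 [109 108 109  88  63  59  56  53  55  89 132 124  95  82 101 107 108 109
 109]
0.076 293 158 [107 110 111  67  58  58  57  57  56  61  93 131 119  81  76 106 108 110
 111]
0.084 290 160 [110  77  62  59  61  61  62  61  59  69 122 133 114  82  87 107 111 106
 101]
0.092 287 162 [ 69  61  62  61  62  61  61  61  58  78 122 117  77  70 137 129  84  82
  67]
0.1 284 164 [ 63  63  58  60  62  64  63  68  83  94 124 124 101 102  98  92  86  78
  66]
0.108 281 166 [ 63  61  63  62  75  92 112 115 116 118 119 120 118 115 109 101  93  82
  69]
```

Request:
apply_moves(deltas=[[-5.2,1.1,6.4,0,1],[-11.1,2.5,12.7,0,1],[-14.9,3.3,17,0,1],[-14.9,3.3,17,0,1],[-17.5,3.8,9,0,1],[-22.6,5,2.8,0,1],[-22.6,5,2.8,0,1]])

```text
clock: 13.3
eef_pos: [0.5962, 0.2323, 0.1637]
tool_rot: [-3.141, -0.003, 2.925]
ft_force: [-0.2, 2.3, -1.8]
gripper_width: 0.015
grasp_force: 58.7
```

```bash
python3 -c "
from g import *
check('s9',(35,40,45))"
```

```text
eef [0.5966 0.2322 0.1641] F [-0.1  2.5 -2.7] T [ 0.61  0.03 -0.15] u,lat 59.9 0.6 w 0.014738852228210003
35.0 col,mid,tip [[298.9, 162.2], [285.0, 173.2], [272.1, 183.4]]
40.0 col,mid,tip [[299.7, 162.9], [286.8, 174.6], [274.8, 185.4]]
45.0 col,mid,tip [[300.6, 163.5], [288.8, 175.8], [277.8, 187.2]]
0.044 297 156 [109 107 109 108  77  60  54  57  83 118 123 105  75  61 103 108 108 108
 108]
0.052 294 159 [109 106  67  60  58  57  56  63 100 124 115  91  84 103 110 109 109 110
 110]
0.06 291 161 [ 70  61  59  59  57  60  59  61  84 119 122 105  77  86 106 110 111 110
 106]
0.068 289 163 [ 60  61  62  62  62  60  58  69 108 125 118  95  82 101  86  70  81  74
 104]
0.076 286 165 [ 57  59  61  60  62  61  81 103  97 120 124 108  83  82  79  72  62  80
 107]
0.084 284 168 [ 61  64  62  68  82  84  92 109 106 103  98  92  86  77  66  79 102 110
 108]
0.092 282 170 [ 70  72  70  86 111 115 114 113 112 108 101  93  83  70  63  79 103 108
 110]
0.1 279 172 [ 69 100 111 117 122 125 126 123 118 113 107  98  89  79  65  60  87 106
 111]
0.108 277 174 [108 108 110 119 124 125 126 122 118 112 104  95  86  74  64  69  99 109
 110]
```

Request:
apply_moves(deltas=[[-7.5,2.2,-6.4,0,1],[-15,3.9,-12.8,0,1],[-22.5,5.5,-19.2,0,1],[-28,6.8,-24,0,1],[-31.5,7.6,-27,0,1],[-33.7,8.1,-28.9,0,1],[-33.7,8.1,-28.9,0,1]])

```text
clock: 14.22
eef_pos: [0.5643, 0.2404, 0.1363]
tool_rot: [3.141, -0.0, 2.924]
ft_force: [-0.8, 4.4, 2.1]
gripper_width: 0.0145
grasp_force: 59.1
```

```bash
python3 -c "
from g import *
s,p,a=gauge('s10')
h=np.array([*(p[:2]-.001*a),p[2]+.0154])
t=np.radians(40); d=np.array([*(-a*np.cos(t)),-np.sin(t)]); M=np.array([.538,.2445,.130])
print('stop rel mouth mm', 1e3*(h+.034*d-M), 'axial', 1e3*(h+.034*d-M)@-d)
print(proj(s,M),proj(s,h+.034*d))
g=s['image'].astype(int).mean(2); np.set_printoptions(linewidth=250)
for v in range(158,192,2): print(v,g[v,270:312].astype(int))
"
```

```text
eef [0.5643 0.2404 0.1363] F [-0.7  5.8  1.6] T [ 1.22  0.16 -0.14] u,lat 26.6 1.7 w 0.014706289417157672
stop rel mouth mm [-0.11916807  1.72517293 -0.18663467] axial -0.4951283494927986
[286.30649737 175.30512267] [285.91539798 174.95472629]
158 [108 109 107  75  60 102 109 109 109 110 111 110 110 108 108 108 110 110 109 108  90  42  13   9  15  14  11  11  11   9  11  16  22  25  25  21  12  11   7   7   8   5]
160 [106 108 106  85  62  89 109 113 112 111 112 111 110 109 109 108 109 109 109 109  94  47  19  13  13  11  10   9  11  10  13  15  17  15  13  10  10   9   7   8   7   7]
162 [108 107 106 101  69  60 102 109 111 110 106 101  90  77  70  67  67  68  65  64  63  36  15  11  13  12   9  10  10   9  14  13  14  15  13  13  10   8   4  12  42  97]
164 [108 107 108 108  88  62  65  64  64  63  64  60  62  59  62  63  59  61  58  62  63  38  20  39  41  22  13  10  10  15  16  14  13  16  12   8   9  19  43  56  61  72]
166 [106 106 107 108 107  72  64  65  61  61  63  63  61  61  58  59  59  60  62  63  61  36  19  40  64  47  19  12  11  14  12  15  36  38  19  32  53  57  58
[... 1401 characters left out ...]
107]
184 [122 125 126 125 121 117 111 103  97  89  79  68  62  78 101 108 108 108 108 108 109 108 107 107 108 109 110 109 108 108 108 109 109 111 112 110 107 108 109 109 108 107]
186 [126 124 121 117 109 101  94  86  76  65  59  77 103 109 107 106 108 110 109 109 109 108 108 110 111 110 109 109 108 109 107 108 109 111 112 111 110 109 108 107 108 109]
188 [118 114 107 100  91  83  73  64  61  87 104 109 110 110 109 109 109 110 110 111 112 108 105 107 107 109 108 109 110 110 110 111 109 109 109 108 108 108 109 109 108 109]
190 [148 108  90  80  71  64  70  98 108 110 110 108 109 109 108 110 109 108 109 109 108 108 108 109 110 111 110 111 111 113 111 112 111 110 110 107 108 108 108 109 105  78]
```

Request:
apply_moves(deltas=[[-1.2,1.8,-1.3,0,1],[-2.7,2.1,-2.6,0,1],[-4.2,2.4,-3.9,0,1],[-4.2,2.4,-3.9,0,1]])

```text
clock: 14.78
eef_pos: [0.561, 0.2416, 0.1332]
tool_rot: [3.141, 0.001, 2.924]
ft_force: [-0.9, 2.2, 7.7]
gripper_width: 0.0143
grasp_force: 60.0
```

```bash
python3 -c "
from g import *
s,p,a=gauge('s11')
h=np.array([*(p[:2]-.001*a),p[2]+.0154])
t=np.radians(40); d=np.array([*(-a*np.cos(t)),-np.sin(t)]); M=np.array([.538,.2445,.130])
print('axial', 1e3*(h+.034*d-M)@-d)
g=s['image'].astype(int).mean(2); np.set_printoptions(linewidth=250)
for v in range(166,182,2): print(v,g[v,270:302].astype(int))
"
```

```text
eef [0.561  0.2416 0.1332] F [0.3 1.8 7.6] T [ 0.54  0.39 -0.1 ] u,lat 23.1 2.1 w 0.015049142646150548
axial -5.120408551303011
166 [106 106 107 109 107  72  65  64  62  61  63  62  62  62  58  59  59  61  62  64  29  23  59  46  21  10   9  12  13  10  14  22]
168 [107 108 109 109 108  86  67  63  64  60  62  62  62  62  61  61  61  61  58  48  23  25  58  66  31  15  13  14  15  13  22  59]
170 [109 110 109 109 110 110  81  65  64  62  65  75  69  69  91  81  71  41  20  15   9  16  56  67  37  17  13  14  14  11  21  66]
172 [107 108 108 109 108 107  94  80  67  68  96 111  75 108 122 108  82  50  22   9   7  17  57  67  38  17  14  15  14  12  21  65]
174 [110 110 111 111 110 109 110 108 106 111 115 115 110  84 119 126 120  83  36  10   7  13  45  64  44  20  10  11  14  14  21  66]
176 [107 108 108 109 108 108 108 110 119 122 122 118 113 110 104 102 110  84  68  54  35  15  24  75  70  60  74  84  89 101 105 107]
178 [109 108 108 108 108 111 120 123 126 124 122 118 112 104  98  88  78  69  70  69  64  54  61 104 109 109 107 107 108 109 109 108]
180 [108 108 107 113 120 124 125 125 122 119 115 108 100  92  86  77  66  61  61  63  62  75  99 108 110 108 107 108 108 107 106 108]
```

Request:
apply_moves(deltas=[[-1.2,0.6,-1,0,1],[-2.4,0.8,-2,0,1],[-2.4,0.8,-2,0,1],[-2.4,0.8,-2,0,1]])

```text
clock: 15.32
eef_pos: [0.561, 0.2416, 0.1331]
tool_rot: [3.14, 0.005, 2.922]
ft_force: [1.4, -1.8, 16.4]
gripper_width: 0.0148
grasp_force: 61.1
```

```bash
python3 -c "
from g import *
s,p,a=gauge('s12')
g=s['image'].astype(int).mean(2); np.set_printoptions(linewidth=250)
for v in range(166,182,2): print(v,g[v,270:302].astype(int))
"
```

```text
eef [0.561  0.2416 0.1331] F [ 1.6  0.  17.5] T [-0.04  0.19 -0.01] u,lat 23.1 2.1 w 0.014705812395974082
166 [106 106 107 108 107  73  64  64  61  61  62  63  62  61  58  60  60  60  63  53  24  23  57  40  16  10  11  12  13  13  10  23]
168 [107 108 108 108 108  85  67  63  64  61  61  62  61  62  62  62  61  60  59  47  23  25  60  66  33  13  14  15  17  12  20  48]
170 [108 110 110 109 110 110  82  65  64  63  65  75  68  68  83  78  70  42  21  14   7  18  57  66  36  16  13  16  17  12  20  66]
172 [106 108 107 108 109 107  94  79  68  69  96 110  75 109 122 106  82  49  22  12   5  16  56  67  36  16  14  16  14  12  21  66]
174 [110 110 111 111 111 109 109 107 105 110 115 115 110  84 118 126 120  83  36  10   4  12  48  65  43  19  12  10  15  13  21  67]
176 [108 108 109 108 108 107 108 110 119 121 122 119 113 110 104 101 110  85  67  55  35  16  23  65  67  60  73  84  89 102 105 107]
178 [110 109 108 108 108 111 120 123 125 125 122 117 111 104  97  87  73  72  71  69  64  54  60 103 109 109 107 108 109 109 110 108]
180 [108 108 106 113 120 123 125 125 122 119 114 107 100  93  85  77  66  60  61  64  63  75  98 108 110 108 107 107 107 106 107 108]
```

Request:
apply_moves(deltas=[[-2,0.4,1,0,1],[-3,0.6,1.5,0,1],[-3,0.6,1.5,0,1],[-3,0.6,1.5,0,1]])

```text
clock: 15.88
eef_pos: [0.5602, 0.2417, 0.1339]
tool_rot: [3.139, 0.01, 2.922]
ft_force: [9.5, -0.5, 3.1]
gripper_width: 0.0146
grasp_force: 59.3
```

```bash
python3 -c "
from g import *
check('s13',(30,35,40,45))"
```

```text
eef [0.5602 0.2416 0.1339] F [ 9.  -0.3  4.3] T [-0.01 -2.16 -0.02] u,lat 22.3 2.0 w 0.014674782018594196
30.0 col,mid,tip [[282.6, 174.7], [268.1, 184.6], [254.6, 193.8]]
35.0 col,mid,tip [[283.3, 175.4], [269.8, 186.1], [257.1, 196.0]]
40.0 col,mid,tip [[284.1, 176.0], [271.6, 187.4], [260.0, 197.9]]
45.0 col,mid,tip [[285.0, 176.6], [273.6, 188.5], [263.0, 199.6]]
0.044 280 169 [ 62  65  76  97 110 114 118 122 124 122 118 115 107  99  90  79  67  59
  76]
0.052 278 171 [ 60  68 104 105 109 118 123 125 125 123 118 112 105  96  87  76  64  60
  88]
0.06 275 173 [109 109 108 107 106 111 120 123 126 124 121 117 110 101  93  83  72  63
  78]
0.068 273 175 [110 108 108 108 106 113 121 124 126 125 121 116 108 100  90  80  68  61
  76]
0.076 270 178 [110 108 107 105 105 115 122 125 126 124 119 116 149 157 102 147 155 152
 126]
0.084 268 180 [103 100 109 128 131 123 123 126 123 137 112 117 116 135 153 164 156  96
  59]
0.092 265 182 [147 132 128 137 151 160 159 158 152 154 156 155 158 160 158  88  35  26
  25]
0.1 263 184 [161 157 156 157 159 157 154 153 155 154 155 159 158 155 117  91  66  62
  84]
0.108 260 186 [156 155 156 157 155 152 154 156 155 157 157 158 159 159 158 153 113  89
  93]
```

Pressing both down and inward stops hard against the mouth, so the collar is home. I draw out along the axis, leaving the tip about 12 mm inside.

Request:
apply_moves(deltas=[[9,-2,7,0,1],[18,-4,14,0,1],[28,-6,22,0,1],[37,-8,30,0,1],[47,-10.3,38,0,1],[56.2,-12.4,45.7,0,1],[56.2,-12.4,45.7,0,1]])

```text
clock: 16.8
eef_pos: [0.6123, 0.2306, 0.1783]
tool_rot: [3.141, 0.002, 2.923]
ft_force: [-0.5, -0.1, -2.0]
gripper_width: 0.0147
grasp_force: 58.8
```

```bash
python3 -c "
from g import *
check('s14',(35,40,45))"
```

```text
eef [0.6114 0.2308 0.1777] F [ 0.2  0.  -0.8] T [ 0.03  0.04 -0.02] u,lat 74.6 2.5 w 0.015080835138139043
35.0 col,mid,tip [[304.8, 155.7], [290.8, 166.8], [277.7, 177.1]]
40.0 col,mid,tip [[305.6, 156.4], [292.6, 168.2], [280.5, 179.2]]
45.0 col,mid,tip [[306.5, 157.0], [294.5, 169.5], [283.5, 181.0]]
0.044 302 150 [111 109 108 107 107 109 110 110 111 127 126 114  88  65  57  57  57  57
  60]
0.052 300 152 [108 108 110 111 110 111 108 106  86 117 124 108  79  56  56  58  56  78
 106]
0.06 297 154 [107 109 109 108 109 108  74  59  62 101 125 118  96  68  57  66 104 108
 108]
0.068 295 157 [109 108 110 101  64  58  53  70 117 125 111  83  62  83 105 108 109 108
 108]
0.076 292 159 [110 112  68  61  61  58  58  61  88 121 119  92  61  99 108 108 109 109
 112]
0.084 290 161 [ 77  61  59  61  62  61  60  62  70  99 110  90  84 102 109 110 107 102
  87]
0.092 287 164 [ 61  62  60  61  60  60  59  80 119 113  76  70 105  79  74  83  66  62
  99]
0.1 285 166 [ 60  60  62  62  62  81  93 105 123 117  94  88  93  85  78  70  79 104
 109]
0.108 282 168 [ 62  63  70  73  71  86 112 115 114 114 112 108 100  93  83  70  63  79
 103]
```

Request:
apply_moves(deltas=[[6,-1.3,-9,0,1],[12.3,-2.7,-19.4,0,1],[16.2,-3.6,-27,0,1],[20.1,-4.4,-35,0,1],[22.6,-5,-43,0,1],[25.2,-5.6,-51.6,0,1],[25.2,-5.6,-51.6,0,1]])

```text
clock: 17.73
eef_pos: [0.6359, 0.2251, 0.125]
tool_rot: [-3.141, -0.001, 2.924]
ft_force: [-0.1, 0.8, 2.2]
gripper_width: 0.0151
grasp_force: 58.6
```

```bash
python3 -c "
from g import *
check('s15',(0,5,10,15,20))"
```

```text
eef [0.6358 0.2252 0.1253] F [-0.1  0.3  1.8] T [0.01 0.34 0.04] u,lat 99.7 2.3 w 0.014897732150492697
0.0 col,mid,tip [[313.0, 165.6], [295.8, 169.1], [279.3, 172.4]]
5.0 col,mid,tip [[313.1, 166.6], [296.1, 171.2], [279.7, 175.7]]
10.0 col,mid,tip [[313.2, 167.5], [296.5, 173.3], [280.5, 178.9]]
15.0 col,mid,tip [[313.5, 168.5], [297.2, 175.3], [281.7, 181.9]]
20.0 col,mid,tip [[313.9, 169.3], [298.1, 177.2], [283.1, 184.7]]
0.044 309 159 [ 65  65  59  59  60  61  60  59  66 112 136 112  77 100 108 108 106 107
 108]
0.052 306 161 [ 56  56  57  58  57  57  59  80 121 135 111  77 100 107 108 109 110 110
 108]
0.06 303 162 [ 55  56  55  57  58  59  66 103 132 135 109  79 106 110 110 110 108 109
 109]
0.068 299 163 [ 59  58  59  59  59  58  78 105 112 134 116  81 101 109 109 110 111 107
 107]
0.076 296 164 [ 55  56  58  60  59  67 102 107 114 135 115  79  98 108 108 110 108 110
 111]
0.084 293 165 [ 58  58  59  62  63  80 109 110  90  88  86  67 102 111 110 109 112 111
 110]
0.092 290 166 [ 61  61  61  60  68 106 108 110 125 137 112  77  97  87  91 109 112 112
 110]
0.1 286 167 [ 61  62  62  61  82 104  98 110 117 136 117  93  81  71  62  81 108 109
 109]
0.108 283 169 [ 63  66  71  64  66  79 115 111 108 106 101  94  86  72  63  79 104 110
 109]
```

Request:
apply_moves(deltas=[[1.2,-0.3,-7,0,1],[2.1,-0.5,-13,0,1],[2.1,-0.5,-13,0,1]])

```text
clock: 18.15
eef_pos: [0.638, 0.2246, 0.1122]
tool_rot: [-3.141, -0.001, 2.924]
ft_force: [-0.4, -0.1, 3.4]
gripper_width: 0.015
grasp_force: 58.9
```

```bash
python3 -c "
from g import *
check('s16',(-5,0,5))"
```

```text
eef [0.638  0.2246 0.1124] F [-1.1 -1.6  1.3] T [-0.01  0.4   0.04] u,lat 101.9 2.2 w 0.014809703847428489
-5.0 col,mid,tip [[314.0, 168.7], [297.0, 171.0], [280.5, 173.2]]
0.0 col,mid,tip [[313.9, 169.7], [296.9, 173.2], [280.6, 176.6]]
5.0 col,mid,tip [[314.0, 170.7], [297.2, 175.4], [281.0, 179.8]]
0.044 310 161 [ 71  65  65  61  59  59  65 107 110 114 126 108  76 101 108 108 108 110
 110]
0.052 307 162 [ 57  58  59  59  59  57  66 103 108 127 126  99  81 104 106 109 109 108
 109]
0.06 303 162 [ 55  57  55  57  58  58  66 102 109 103 128 122  91  80 107 110 110 109
 109]
0.068 300 163 [ 58  58  60  60  59  57  78 107 110 109 129 112  78 102 109 110 111 107
 107]
0.076 297 164 [ 56  58  60  60  57  66 104 108 111 129 126 102  83 106 109 110 109 109
 110]
0.084 293 164 [ 57  58  59  59  61  62  81 109 111  97 103  97  82  80 108 110 109 112
 111]
0.092 290 165 [ 62  61  61  61  60  68 106 109 108 109 129 116  81  98  87  92 109 113
 113]
0.1 286 166 [ 61  61  62  62  61  82 104  99 110 120 131 111  90  81  72  63  82 107
 110]
0.108 283 167 [ 61  62  64  65  71  64  67  78 114 112 108 106 101  94  87  72  64  79
 104]
```

The gauge is level again at about 0°. I withdraw it clear of the mouth, raise it, and measure the tip.

Request:
apply_moves(deltas=[[14,-3,0,0,1],[28,-6.2,0,0,1],[39,-8.6,0,0,1],[39,-8.6,25,0,1],[39,-8.6,55,0,1],[39,-8.6,75,0,1],[39,-8.6,75,0,1]])

```text
clock: 19.08
eef_pos: [0.6787, 0.2163, 0.1895]
tool_rot: [3.14, 0.003, 2.924]
ft_force: [0.1, -0.3, -1.7]
gripper_width: 0.0147
grasp_force: 58.6
```

```bash
python3 -c "
from g import *
check('s17',(-5,0,5))
s=ld('s17');p=r.state()['eef_pos'];th=np.radians(-12.5);a=np.array([np.cos(th),np.sin(th)]);g=s['image'].astype(int).mean(2)
for x in np.arange(.020,.126,.003):
    q=proj(s,[*(p[:2]-(.001+x)*a),p[2]+.0154]); c,v=q.round().astype(int); print((x*1e3).round(),c,v,g[v-5:v+6,c].astype(int))
"
```

```text
eef [0.6776 0.2162 0.1879] F [-0.9  0.6 -1.3] T [-0.    0.04  0.02] u,lat 142.4 2.6 w 0.01449685715395674
-5.0 col,mid,tip [[331.3, 138.6], [313.7, 140.7], [296.6, 142.7]]
0.0 col,mid,tip [[331.2, 139.7], [313.6, 143.1], [296.5, 146.4]]
5.0 col,mid,tip [[331.2, 140.8], [313.7, 145.5], [296.9, 150.0]]
0.044 327 131 [105 108 107 108 107 107 108 109 103  86  77  72  80 106 110 110 109 109
 110]
0.052 323 132 [107 107 107 106 109 108 108 109 107 129 119  85  82 106 108 108 108 108
 109]
0.06 320 132 [107 106 109 108 108 106 107 109 110 119 126 108  74  98 109 112 110 108
 107]
0.068 317 133 [108 109 108 108 109 107 108 107 107 128 123  97  78 106 109 107 108 111
 111]
0.076 313 134 [108 109 108 109 108 108 108 108 107 129 121  90  81 106 110 109 108 108
 110]
0.084 310 134 [107 109 109 109 109 109 110 110 108  91  99  88  63  83 106 111 109 107
 109]
0.092 306 135 [109 108 108 108 109 107 108 108 109 122 121 100  69  98 109  95  97 116
 110]
0.1 303 136 [109 111 111 111 110 110 108 107 106 127 123  95  80 108 112 111 108 106
 107]
0.108 299 136 [108 109 109 109 109 108 109 110 108 109 12
[... 1435 characters left out ...]
7 108 108 109 122 121 100  69  98 109  95]
95.0 305 145 [108 109 109 108 108  97  84  55  69 115 115]
98.0 304 145 [110 110 109 106  94 104 109  83  76 109 113]
101.0 302 145 [109 108 108 108 110 127 130 103  76 106 112]
104.0 301 146 [108 108 108 108 116 144 114  77 106 111 110]
107.0 300 146 [108 108 108 106 106 137 117  79 107 111 109]
110.0 298 146 [110 109 110 109 110 118 110  91 109 110 109]
113.0 297 146 [111 110 110 109 111 115 111 109 111 110 108]
116.0 296 147 [112 112 110 111 112 110 110 111 111 109 109]
119.0 294 147 [110 111 110 106  94 109 109 107 109 110 110]
122.0 293 147 [109 111 111 106  93 108 108 107 107 109 110]
125.0 292 147 [110 110 110 110 108 113 109 107 108 110 111]
```

The tip sits at 114 mm from the grip as expected, so the gauge has not slipped, and it is level. I carry it over the nested cups.

Request:
apply_moves(deltas=[[-4,-40,0,0,1],[-8,-95,0,0,1],[-12,-150,0,0,1],[-16,-205,0,0,1],[-20,-260,0,0,1],[-24,-315,0,0,1],[-28,-365,0,0,1],[-31,-404,0,0,1]])

```text
clock: 20.12
eef_pos: [0.6449, -0.1902, 0.1863]
tool_rot: [-3.141, -0.002, 2.922]
ft_force: [0.2, -0.5, -1.1]
gripper_width: 0.0145
grasp_force: 58.7
```

Request:
apply_moves(deltas=[[0,0,-15,0,1],[0,0,-35,0,1],[0,0,-55,0,1],[0,0,-66,0,1],[0,0,-66,0,1],[0,0,-66,0,1],[0,0,-66,0,1]])

```text
clock: 21.0
eef_pos: [0.6469, -0.1879, 0.1228]
tool_rot: [3.142, 0.002, 2.924]
ft_force: [0.1, -0.4, -1.7]
gripper_width: 0.015
grasp_force: 58.7
```

```bash
python3 -c "
from g import *
s,p,a=gauge('s18'); w=cap('wrist','w18'); yaw=r.state()['tool_rot'][2]; print(np.degrees(yaw)-180)
th=yaw-np.pi; a=np.array([np.cos(th),np.sin(th)]); t=np.array([*(p[:2]-.115*a),p[2]+.0154]); print('tip',t)
print('tip px side',proj(s,t),'rim side',proj(s,[.534,-.164,.092]),'wrist tip',proj(w,t),'rim',proj(w,[.534,-.164,.092]))
g=s['image'].astype(int).mean(2)
for x in list(np.arange(.044,.126,.006)):
    c,v=proj(s,[*(p[:2]-(.001+x)*a),p[2]+.0154]).round().astype(int); print((x*1e3).round(),c,v,g[v-8:v+9,c].astype(int))
"
```

```text
eef [ 0.6469 -0.1879  0.1227] F [-0.6  0.5 -1.5] T [ 0.03  0.02 -0.02] u,lat 199.9 -398.5 w 0.015124515262193338
-12.471942474670584
tip [ 0.53456909 -0.16301814  0.13813617]
tip px side [389.57129253 302.09303409] rim side [386.8341699  316.68698953] wrist tip [317.03567164 -13.8533659 ] rim [314.67571767  29.47422488]
44.0 425 293 [ 76  77  77  76  78  80  79 127 141 135 112  76  75  77  80  78  80]
50.0 422 293 [ 77  76  76  78  80  71  67  73 128 140 133 107  66  76  77  77  73]
56.0 419 294 [ 73  67  61  61  64  68  76  87 132 140 130 101  78  77  73  69  71]
62.0 416 295 [ 72  74  77  76  78  76  76  94 134 140 128  92  69  67  70  71  64]
68.0 413 296 [ 76  77  77  76  77  78  79 104 137 139 122  84  67  64  68  67  69]
74.0 410 297 [ 77  75  75  71  63  58  65 116 140 139 118  79  67  66  65  65  67]
80.0 407 297 [ 64  63  65  64  67  66  65  72 125 142 136 109  71  65  66  66  66]
86.0 404 298 [ 69  68  66  66  66  68  65  60  95 135 132 109  67  64  64  66  67]
92.0 401 299 [ 68  69  68  66  67  67  65  80 132 141 132 103  68  65  66  63  65]
98.0 398 300 [ 66  68  67  66  66  64  65  70  82 105 106  81  61  65  65  75 112]
104.0 395 301 [ 66  67  67  67  66  67  68 104 134 143 128  86  74 114 107  85  82]
110.0 392 302 [ 66  66  67  66  67  66  64  75 133 145 109 133  90  84  83  86 127]
116.0 389 302 [ 66  66  64  66  66  68  68  67  65  78 131  92  82  82  84 128 131]
122.0 385 303 [ 66  68  66  65  66  69  68  67  82 119  87  79  81 100 128 131 106]
```

```bash
python3 -c "
from g import *
a,b=ld('s3')['image'].astype(int),ld('s18')['image'].astype(int)
e=[cv2.Canny(i[312:352,360:412].astype(np.uint8),40,120) for i in(a,b)]
res=cv2.matchTemplate(cv2.GaussianBlur(b[305:360,350:425].astype(np.float32),(3,3),0),cv2.GaussianBlur(a[312:350,366:408].astype(np.float32),(3,3),0),cv2.TM_CCOEFF_NORMED)
print(cv2.minMaxLoc(res),'expect loc (16,7)', r.state()['qvel'].round(4))
"
```

```text
(-0.0903586745262146, 0.8569875955581665, (32, 17), (16, 7)) expect loc (16,7) [ 0.0022  0.0011 -0.0015  0.0031 -0.0013  0.0005  0.0001]
```

The cups have not moved, and the gauge is still and level over them, so I hand in the job.

```bash
python3 -c "
from cell import r
print(r.close_job())"
```

```text
the job is handed in; nothing more can be done
None
```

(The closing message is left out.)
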